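# Hold the tall prism cell in the light path

## Task

Pull the drawer of the low grey cabinet out to its stop. Take the tall glass cell out of the rack in it, gripping it by its two broad frosted faces only (fingers never on the polished end windows or the stopper), and leave the two low cells standing in the rack. Hold the tall cell upright in the middle of the light path between the lamp and the sensor of the bench, its end windows square to the beam and the beam passing through the middle of the windows; finish while still holding it there, in the air and still.

Things in the scene. Friction and masses are not known exactly. Their poses are not given: they have to be found in the camera images.
- cell_cabinet: low grey sheet-steel cabinet, 170 (x) x 240 (y) x 88 (z) mm, fixed to the worktop, with one drawer in its front (-x side). Origin: centre of its underside; -x is the direction in which the drawer pulls out
- cell_drawer (a joint): the drawer of the cabinet: 0 = shut (at the start), 0.110 m = pulled out to its stop. It slides with light friction (about 1.5 N, and 0.5 N per 0.1 m/s of speed) and stays where it is left. Its front panel (240 wide, from 4 to 84 mm above the worktop, 8 mm thick) stands ahead of the cabinet's front edge
- drawer_handle (a point): middle of the drawer's bar handle: a round bar of 11 mm diameter, 110 mm long, lying level along the cabinet's y axis, 35 mm ahead of the drawer's front panel and 62 mm above the worktop (held by two stems, 47 mm either side of the middle). Can be pinched from above across the bar. Moves with the drawer
- cell_rack (a point): black rack in the drawer, 70 (x) x 206 (y) x 16 mm, moves with it. Origin: centre of its underside, 10 mm above the worktop; axes as the cabinet's. Three pockets at y = -68, 0 and 68 mm, 12 mm deep, 1 mm play round a cell; cells stand 14 mm above the worktop. Drawer side walls end at 40 mm. At the drawer's stop the cells are 60 mm ahead of the cabinet's front edge, 50 mm behind the front panel
- tall_cell: stoppered glass prism cell, the tallest of the three in the drawer: 28 (x) x 18 (y) mm, 52 mm high plus an 8 mm stopper, about 60 g. Origin: centre of its underside; z up, x from one end window to the other, y across the two broad frosted faces (18 mm apart, 52 mm high), the only faces to grip. Starts in any of the three pockets of the rack, frosted faces to the cabinet's y and -y
- tall_cell_mid (a point): middle of the tall cell, between the middles of its two windows: 24 mm above its underside. The beam must pass through here
- tall_cell_windows: the two polished end windows of the tall cell, 14.5 mm wide, on its +x and -x ends (the narrow faces); the width stands back 1.75 mm from each frosted face. Same frame as the cell. Not to be touched by the fingers
- tall_cell_stopper: white plastic stopper on the tall cell, 21 x 12.5 x 8 mm, from 52 to 60 mm above its underside. Same frame as the cell. Not to be touched by the fingers
- low_cell_1: low glass cell, same footprint (28 x 18 mm) but only 28 mm high plus an 8 mm stopper, in another pocket of the rack; to be left there. Origin: centre of its underside, axes as for the tall cell
- low_cell_2: second low glass cell, the same as the first, in the remaining pocket; to be left there. Origin: centre of its underside, axes as for the tall cell
- light_bench: light bench, fixed: aluminium base 90 (x) x 270 (y) x 12 mm with a rail (top at 18 mm, a white line across it below the hold point), a black ribbed lamp housing with an aluminium snout at its +y end, a black sensor housing with a steel ring at its -y end, both on posts, up to 139 mm above the worktop. Origin: centre of its underside; the level beam runs along its y axis, 115 mm above the worktop
- beam_mid (a point): point on the beam midway between lamp snout and sensor ring (128 mm apart), 115 mm above the worktop: here the middle of the tall cell shall be held. Axes as for the light bench (y along the beam)

How it is judged:
By the outcome, as a careful person would: the job done as asked, in the order asked, and still so for the second after the job is handed in, while the arm keeps its last pose, push and grip.
It also fails if it takes over 58 s, if anything falls off the work surface, if the arm or the gripper's body presses on something with over 40 N, if the wrist force passes 120 N, or if a joint passes its speed limit or range.

## Robot

A 6-joint arm with a two-finger parallel gripper is mounted at the origin on a cart in front of the work surface, level with it; the furniture and walls round the work are solid. World frame = base frame: x ahead of the robot, y to its left, z up, the work surface at z = 0. Lengths are in m, angles in rad, forces in N, time in s.
With the tool pointing down it reaches from about 0.25 to 0.725 m from the base axis. Payload 4 kg.
Tool frame: the origin (TCP) lies midway between the tips of the shut fingers; the grasp point (between the pads) lies 19 mm behind it; z points along the fingers, y is the direction in which the jaws open and shut (so a half turn about z gives the same grasp; the last joint's range is limited). The gripper opens to 85 mm and grips with 20 to 120 N. Pads are 22 mm wide; open, the fingers measure 114 mm over their backs; the gripper's body (76 mm by 85 mm) begins 54 mm behind the grasp point. The pads swing forward as they close: fully open they stand 13 mm farther back than shut.
Start: joints at [1.264, 0.241, 0.005, 1.335, 0, 1.571], TCP at [0.151, 0.477, 0.206] pointing down, gripper open.
Joint ranges: [-2.72, 2.72], [-1.05, 1.87], [-1.09, 1.28], [-1.99, 2.15], [-1.42, 1.44], [-3.14, 3.14]. Speed limits (rad/s): [2.79, 2.79, 3.14, 3.14, 3.14, 3.14].

## Interface

Orientations are given as a unit quaternion [x, y, z, w].
In Python, from workcell import get_obs, camera, camera_model, job_done, masks_of gives the robot as it stands.
- The arm moves only by the tool jog_arm, never from a script. Its argument "deltas" is a list that holds one entry, the list of rows, each a list of 7 numbers: the shift along the tool's x, y, z in mm, then the turn, a rotation vector about the tool's x, y, z in degrees, then the finger opening in mm, from 0 to 85.4. A call has 1 to 5 rows; each row shifts and turns the pose as measured when the row begins, along the tool's axes as they then stand; what a row does not reach is not made up. A row lasts 1/10 s, in which the tool goes at most 50 mm and 8.59 degrees, less where a joint would pass 70% of its speed; a pose out of reach is approached as far as the arm can. A call with a gripper value outside its range is refused whole. The fingers move at their own pace and stop on an object; the grip force is fixed at half the most. Time passes only in rows, so rows that do not move let the fingers close. It gives the time, the measured TCP pose, the force and the opening at its end, in the units of the state.
- get_obs(): the state, without advancing time (a new reading comes with each control period).
- camera(name): name is "side" or "top"; returns the picture (480x640x3 uint8, red, green, blue); there is no depth.
- camera_model(name): a dict with "fovy" (degrees; the focal length in pixels is half the picture's height over the tangent of half this angle, whatever the lens; pixels are square), "cx", "cy" (the principal point, pixels), "pose" (4x4, takes a point from camera to world coordinates). Camera axes: x right, y down, z forward; pixel columns grow to the right and rows downward; lengths in m; the calibration is good to about 2 mm. A picture is of the moment at which its call begins. camera_model takes no time and is no camera call.
- job_done(): hands the job in, once; it reports no verdict.
Trained networks look in the newest picture that a camera, given by its name, has taken for a name from the list of things; names that differ only in an ending like _2 or _b are one class to them, and where a whole thing is asked for, a point or a joint stands for the part that bears it (a point fixed in the world has none). Each returns a list of dicts, best first, with "conf" (0 to 1); they miss things now and then, are a little off and sometimes report something else, mostly with a low value. They report only what shows in the picture. A call takes as long as a camera call.
- masks_of(target, camera): "pixels" (480x640 bool, what is visible of it) and "at" ([column, row] in pixels, amid what is visible of it).
The state is a dict: "clock": time; "joint_pos": joint angles; "joint_vel": joint speeds; "tau": joint torques, N m; "eef_pos": TCP position; "tool_rot": TCP orientation; "ft_force": force on the tool from outside, world axes, zero at the start; "ft_torque": the same for the moment, N m; "grip_width": finger opening in m.
Only numpy, scipy, OpenCV 4.12 (cv2) and the standard library are available. Lean on these libraries where they do the work, as an engineer would, in place of code of your own. Each camera call takes 0.05 s, during which the arm holds its last target. There are 200 camera calls.

## Working session

There is one attempt and no reset: what is moved stays moved. The work goes in short steps, Python scripts to look and compute and a tool call to move; the robot and the scene stay as the last step left them, time stands still between calls to the robot, and variables do not carry over. Pictures are saved under pics/ and viewed, about 8 in all and at most 12, crops included, and the job is handed in when it is done.

Besides the shell and the picture viewer there is one more tool, called after "Call:" in YAML: its name, and indented under it one key for each argument. jog_arm: Moves the arm, as the interface text tells. Its arguments: {"type":"object","properties":{"deltas":{"type":"array"}},"required":["deltas"]}

```bash
mkdir -p pics; ls; cat > h.py <<'E'
import numpy as np,cv2
from workcell import *
def shot(n,f=None):
    im=camera(n)
    if f: cv2.imwrite('pics/'+f,im[:,:,::-1])
    return im
def K(n):
    m=camera_model(n); f=240/np.tan(np.radians(m['fovy'])/2); return f,m['cx'],m['cy'],np.array(m['pose'])
def ray(n,p):
    f,cx,cy,T=K(n); d=T[:3,:3]@np.array([(p[0]-cx)/f,(p[1]-cy)/f,1]); return T[:3,3],d
def atz(n,p,z):
    o,d=ray(n,p); return o+d*(z-o[2])/d[2]
def proj(n,X):
    f,cx,cy,T=K(n); c=T[:3,:3].T@(np.array(X)-T[:3,3]); return np.array([f*c[0]/c[2]+cx,f*c[1]/c[2]+cy])
E
python3 - <<'E'
from h import *
a=shot('top','t0.png');b=shot('side','s0.png')
for n in ('top','side'):
    m=camera_model(n);print(n,m['fovy'],m['cx'],m['cy'],np.round(m['pose'],3).tolist())
    for t in ('cell_cabinet','drawer_handle','tall_cell','low_cell_1','light_bench','cell_drawer','cell_rack'):
        for r in masks_of(t,n)[:2]:
            p=r['pixels'];ys,xs=np.nonzero(p)
            print(t,round(r['conf'],2),np.round(r['at']),p.sum(),xs.min(),xs.max(),ys.min(),ys.max())
o=get_obs();print(o['clock'],o['eef_pos'],o['tool_rot'],o['grip_width'])
E
```

```text
pics
top 57.38484784493211 323.78380317065825 237.4871577617566 [[-0.098, -0.975, 0.201, 0.434], [-0.995, 0.095, -0.025, -0.002], [0.005, -0.202, -0.979, 0.983], [0.0, 0.0, 0.0, 1.0]]
drawer_handle 0.87 [406. 246.] 1670 352 466 229 265
drawer_handle 0.72 [413. 210.] 10489 352 475 153 265
light_bench 0.68 [196. 264.] 5418 120 264 244 287
cell_drawer 0.97 [404. 243.] 1571 353 464 229 265
cell_rack 0.91 [405. 248.] 1857 352 466 228 265
cell_rack 0.31 [196. 266.] 5531 120 265 244 287
side 57.65359546641382 315.1739085190476 241.32486185082573 [[-0.94, -0.159, 0.3, 0.374], [-0.34, 0.473, -0.813, 0.726], [-0.013, -0.867, -0.499, 0.566], [0.0, 0.0, 0.0, 1.0]]
drawer_handle 0.73 [358. 230.] 1537 334 387 201 266
light_bench 0.94 [286. 375.] 9950 225 344 268 450
cell_drawer 0.55 [360. 234.] 1520 334 387 201 266
cell_rack 0.73 [359. 234.] 1538 334 387 201 267
cell_rack 0.2 [284. 371.] 9917 226 344 269 451
0.8 [0.1510336  0.47665449 0.20563389] [1.52812154e-01 9.88255253e-01 1.85953679e-05 1.24602267e-05] 0.08525571706109437
```

View pics/t0.png

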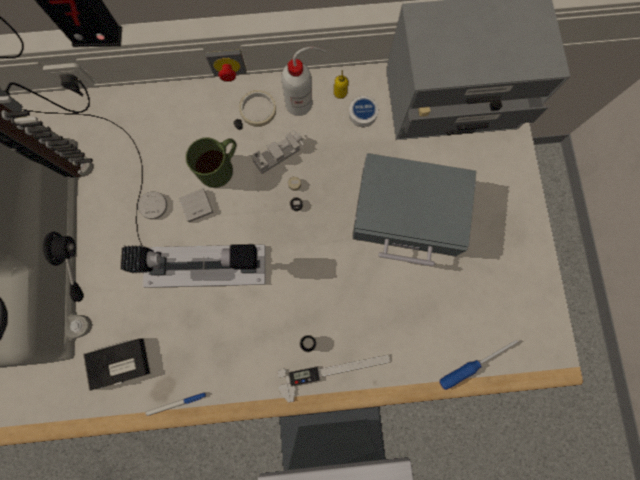

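View pics/s0.png

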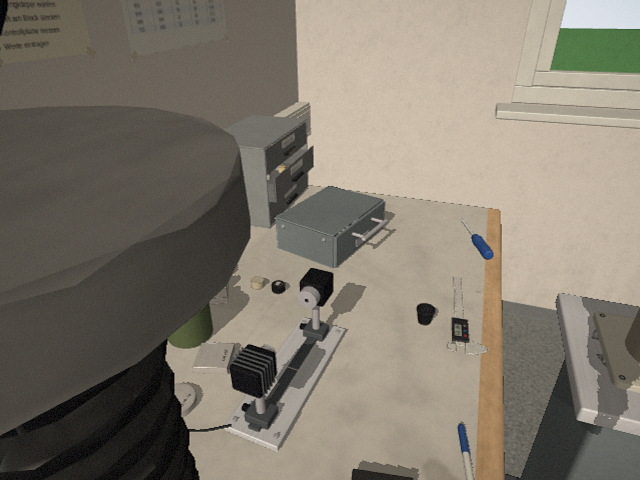

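Top view: cabinet around (415,205), handle bar from about (381,256) to (431,263), and bench at (205,265) with the lamp at image left (+y). The side view agrees. I'll enlarge both for accurate edges.

```bash
python3 - <<'E'
import cv2,numpy as np
im=cv2.imread('pics/t0.png')
a=cv2.resize(im[145:275,345:485],None,fx=5,fy=4.5*10/9,interpolation=cv2.INTER_CUBIC)[:,:]
b=cv2.resize(im[235:295,115:275],None,fx=5,fy=5,interpolation=cv2.INTER_CUBIC)
cv2.imwrite('pics/c.png',cv2.resize(a,None,fx=.9,fy=.9));cv2.imwrite('pics/b.png',np.clip(b*1.5,0,255).astype('u1'))
E
```

```text
(no output)
```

View pics/c.png

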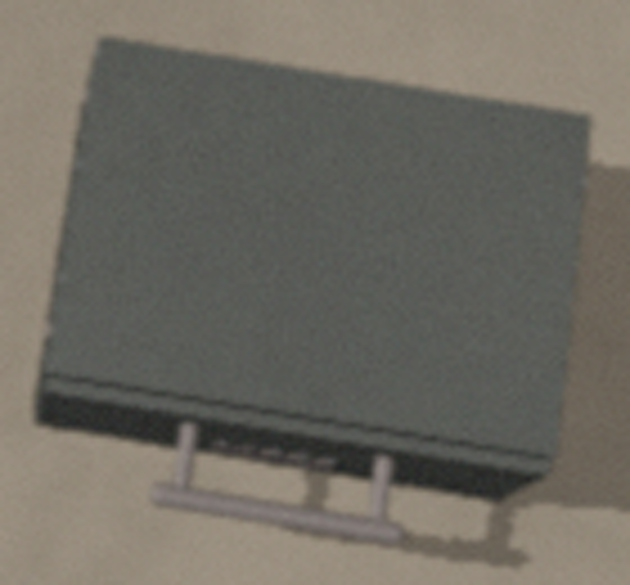

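View pics/b.png

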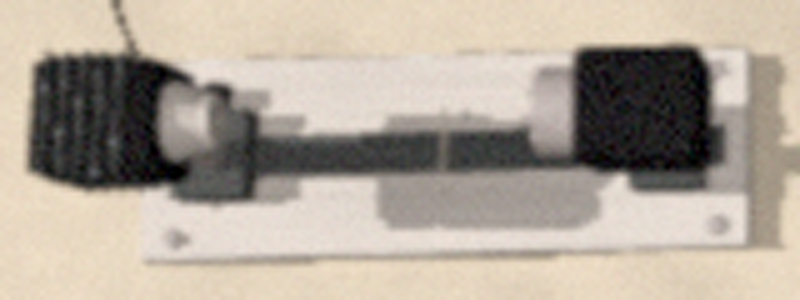

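The cabinet's top corners and handle ends are clear in the first crop. The second shows the bench plate corners and the white line at (445,150). Next I'll fit both poses.

```bash
cat > fit.py <<'E'
from h import *
from scipy.optimize import least_squares
def fit(L,pix,s,o,x0,n='top'):
    pix=np.array(pix)/s+np.array(o)-.5+.5/s; L=np.array(L)
    def W(p): c,q=np.cos(p[2]),np.sin(p[2]); return np.c_[p[0]+c*L[:,0]-q*L[:,1],p[1]+q*L[:,0]+c*L[:,1],L[:,2]]
    g=lambda p:np.ravel([proj(n,w) for w in W(p)]-pix)
    r=least_squares(g,x0); return r.x,np.round(r.fun.reshape(-1,2),1)
E
python3 - <<'E'
from fit import *
c,r=fit([[.085,.12,.088],[.085,-.12,.088],[-.085,.12,.088],[-.085,-.12,.088],[-.128,.055,.062],[-.128,-.055,.062]],
 [(100,38),(592,116),(45,380),(548,458),(153,493),(400,534)],4.5,(345,145),[.5,-.15,-.15])
print('cab',c,r.tolist())
b,r=fit([[-.045,.135,.012],[-.045,-.135,.012],[.045,-.135,.012],[0,0,.018]],[(145,260),(746,243),(746,48),(445,150)],5,(115,235),[.4,.2,0])
print('bench',b,r.tolist())
R=lambda a:np.array([[np.cos(a),-np.sin(a)],[np.sin(a),np.cos(a)]])
for x in (-.128,-.238): print('handle',c[:2]+R(c[2])@[x,0])
for y in (.068,0,-.068): print('pocket',c[:2]+R(c[2])@[-.145,y])
# housings check
from workcell import *
for X in ([0,.064,.115],[0,-.064,.115],[0,.0,.115]):
    w=np.r_[b[:2]+R(b[2])@X[:2],X[2]];print(w,proj('top',w),(proj('top',w)-[115,235])*5,proj('side',w))
w=np.r_[c[:2]+R(c[2])@[-.128,0],.062];print('side handle',proj('side',w))
E
```

```text
cab [ 0.68214149 -0.22798122 -0.26536991] [[-0.8, -0.4], [-0.1, -0.1], [-0.6, -1.2], [1.8, 0.4], [1.6, 0.9], [-1.9, 0.3]]
bench [ 0.59657024  0.24499055 -0.07122012] [[-1.5, 0.2], [0.9, 0.3], [0.9, -0.6], [-0.3, -0.0]]
handle [ 0.55862206 -0.19441114]
handle [ 0.45247255 -0.16556185]
pocket [ 0.56005124 -0.12433292]
pocket [ 0.54221714 -0.18995262]
pocket [ 0.52438303 -0.25557231]
[0.60112447 0.3088283  0.115     ] [158.40219126 258.51201378] [217.01095628 117.56006892] [269.33390721 350.03996427]
[0.592016  0.1811528 0.115    ] [222.61560247 256.85964577] [538.07801233 109.29822887] [306.5174094  300.03056131]
[0.59657024 0.24499055 0.115     ] [190.53299889 257.68520958] [377.66499445 113.42604788] [289.30139323 323.1849884 ]
side handle [375.1160362  229.92491186]
```

```bash
cat > plan.py <<'E'
import sys,numpy as np
from workcell import get_obs
from scipy.spatial.transform import Rotation as R
# target xyz (m), world angle of tool y (deg, mod 180), opening, step mm
def plan(t,psi,g,step=45,turn=8):
    o=get_obs();p=np.array(o['eef_pos']);r=R.from_quat(o['tool_rot']);y=r.as_matrix()[:,1]
    d=(psi-np.degrees(np.arctan2(y[1],y[0]))+90)%180-90
    a=np.radians(psi); c=np.array([np.cos(a),np.sin(a),0]); c*=np.sign(c@y) or 1
    T=R.from_matrix(np.c_[np.cross(c,[0,0,-1]),c,[0,0,-1]])
    D=(r.inv()*T).as_rotvec(degrees=True); dp=np.array(t)-p
    print('clock %.1f'%o['clock'],'pos',p.round(4),'turn',D.round(1),'dist',(dp*1e3).round(1),'F',np.round(o['ft_force'],1),'w',round(o['grip_width'],4),'q',np.round(o['joint_pos'],2))
    n=int(max(np.ceil(np.linalg.norm(dp)*1e3/step),np.ceil(np.linalg.norm(D)/turn),1))
    for i in range(n):
        s=r.inv().apply(dp/n)*1e3; print([int(round(v)) if n>1 else round(v,1) for v in s]+[round(v/n,1) for v in D]+[g])
        r=r*R.from_rotvec(D/n,degrees=True)
if __name__=='__main__':
    v=[float(x) for x in sys.argv[1:]]; plan(v[:3],v[3],v[4],*v[5:])
E
python3 plan.py .559 -.194 .2 -15.2 30
```

```text
clock 0.8 pos [0.151  0.4767 0.2056] turn [ 0.  -0.  87.6] dist [ 408.  -670.7   -5.6] F [-0.1 -0.   0.4] w 0.0853 q [ 1.26  0.24  0.01  1.34 -0.    1.57]
[-33, -29, 0, np.float64(0.0), np.float64(-0.0), np.float64(4.9), 30.0]
[-35, -26, 0, np.float64(0.0), np.float64(-0.0), np.float64(4.9), 30.0]
[-37, -23, 0, np.float64(0.0), np.float64(-0.0), np.float64(4.9), 30.0]
[-39, -19, 0, np.float64(0.0), np.float64(-0.0), np.float64(4.9), 30.0]
[-41, -16, 0, np.float64(0.0), np.float64(-0.0), np.float64(4.9), 30.0]
[-42, -13, 0, np.float64(0.0), np.float64(-0.0), np.float64(4.9), 30.0]
[-43, -9, 0, np.float64(0.0), np.float64(-0.0), np.float64(4.9), 30.0]
[-43, -5, 0, np.float64(0.0), np.float64(-0.0), np.float64(4.9), 30.0]
[-44, -2, 0, np.float64(0.0), np.float64(-0.0), np.float64(4.9), 30.0]
[-44, 2, 0, np.float64(0.0), np.float64(-0.0), np.float64(4.9), 30.0]
[-43, 6, 0, np.float64(0.0), np.float64(-0.0), np.float64(4.9), 30.0]
[-43, 9, 0, np.float64(0.0), np.float64(-0.0), np.float64(4.9), 30.0]
[-42, 13, 0, np.float64(0.0), np.float64(-0.0), np.float64(4.9), 30.0]
[-40, 16, 0, np.float64(0.0), np.float64(-0.0), np.float64(4.9), 30.0]
[-39, 20, 0, np.float64(0.0), np.float64(-0.0), np.float64(4.9), 30.0]
[-37, 23, 0, np.float64(0.0), np.float64(-0.0), np.float64(4.9), 30.0]
[-35, 26, 0, np.float64(0.0), np.float64(-0.0), np.float64(4.9), 30.0]
[-33, 29, 0, np.float64(0.0), np.float64(-0.0), np.float64(4.9), 30.0]
```

Call:
jog_arm:
  deltas:
    - [[-33, -29, 0, 0, 0, 4.9, 30], [-35, -26, 0, 0, 0, 4.9, 30], [-37, -23, 0, 0, 0, 4.9, 30], [-39, -19, 0, 0, 0, 4.9, 30], [-41, -16, 0, 0, 0, 4.9, 30]]

```text
clock: 1.3
eef_pos: [0.265, 0.2888, 0.2046]
tool_rot: [0.361, 0.932, 0.002, 0.0]
ft_force: [1.0, 0.2, 0.5]
grip_width: 0.03
```

Call:
jog_arm:
  deltas:
    - [[-42, -13, 0, 0, 0, 4.9, 30], [-43, -9, 0, 0, 0, 4.9, 30], [-43, -5, 0, 0, 0, 4.9, 30], [-44, -2, 0, 0, 0, 4.9, 30], [-44, 2, 0, 0, 0, 4.9, 30]]

```text
clock: 1.8
eef_pos: [0.3792, 0.0919, 0.2059]
tool_rot: [0.558, 0.83, 0.004, 0.001]
ft_force: [1.3, 1.3, 0.6]
grip_width: 0.0299
```

Call:
jog_arm:
  deltas:
    - [[-43, 6, 0, 0, 0, 4.9, 30], [-43, 9, 0, 0, 0, 4.9, 30], [-42, 13, 0, 0, 0, 4.9, 30], [-40, 16, 0, 0, 0, 4.9, 30], [-39, 20, 0, 0, 0, 4.9, 30]]

```text
clock: 2.3
eef_pos: [0.4892, -0.1082, 0.2071]
tool_rot: [0.728, 0.686, 0.006, 0.002]
ft_force: [0.9, 1.2, 0.4]
grip_width: 0.0302
```

```bash
sed -i 's/round(v\/n,1) for v/float(round(v\/n,1)) for v/; s/else round(v,1) for/else float(round(v,1)) for/' plan.py; python3 plan.py .559 -.194 .16 -15.2 26
```

```text
clock 2.3 pos [ 0.4892 -0.1082  0.2071] turn [ 0.6 -0.5 11.8] dist [ 69.8 -85.8 -47.1] F [0.9 1.2 0.4] w 0.0302 q [-0.22  0.23 -0.    1.33  0.01  1.41]
[-27, 25, 16, 0.2, -0.2, 3.9, 26.0]
[-25, 27, 16, 0.2, -0.2, 3.9, 26.0]
[-24, 28, 16, 0.2, -0.2, 3.9, 26.0]
```

Call:
jog_arm:
  deltas:
    - [[-27, 25, 16, 0.2, -0.2, 3.9, 26], [-25, 27, 16, 0.2, -0.2, 3.9, 26], [-24, 28, 16, 0.2, -0.2, 3.9, 26], [0, 0, 0, 0, 0, 0, 26]]

```text
clock: 2.7
eef_pos: [0.5636, -0.2041, 0.157]
tool_rot: [0.799, 0.601, -0.0, 0.002]
ft_force: [-1.4, -0.1, -0.3]
grip_width: 0.0264
```

```bash
python3 - <<'E'
from h import *
shot('top','t1.png');b=shot('side','s1.png')
a=cv2.imread('pics/t1.png')[170:290,340:480];b=b[170:290,300:440,::-1]
cv2.imwrite('pics/d.png',cv2.resize(np.hstack([a,b]),None,fx=2.85,fy=2.85,interpolation=cv2.INTER_CUBIC))
o=get_obs();p=o['eef_pos'];print(p,proj('top',p),proj('side',p))
E
python3 plan.py .559 -.194 .06 -15.2 26
```

```text
[ 0.56258797 -0.20141481  0.16001235] [418.8960917  249.02342074] [376.47467445 191.19816945]
clock 2.8 pos [ 0.5626 -0.2014  0.16  ] turn [ 0.3  0.1 -0.7] dist [  -3.6    7.4 -100. ] F [-0.4  0.4  0.8] w 0.0257 q [-0.34  0.45  0.19  1.3  -0.    1.51]
[2, -2, 33, 0.1, 0.0, -0.2, 26.0]
[2, -2, 33, 0.1, 0.0, -0.2, 26.0]
[2, -2, 33, 0.1, 0.0, -0.2, 26.0]
```

View pics/d.png

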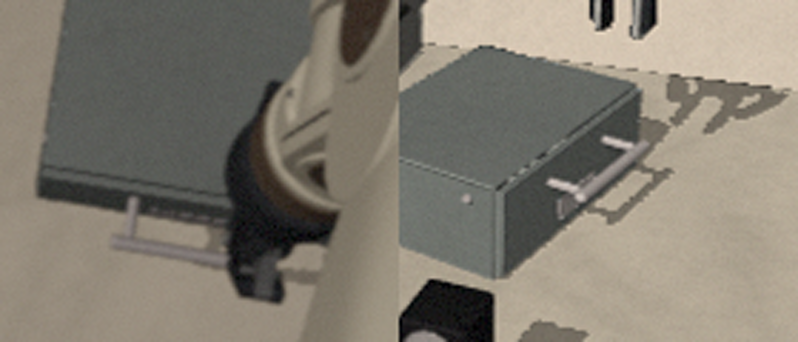

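The side view puts the bar ends at about (362,238) and (387,222), so its middle is (374.6,230). My fit predicted (375.1,229.9), which agrees. The fingertips show about 10 px above the projected TCP, so I'll lower partway and look closer.

Call:
jog_arm:
  deltas:
    - [[3, -4, 25, 0.2, 0, -0.4, 26], [3, -2, 25, 0, 0, -0.3, 26], [0, 0, 5, 0, 0, 0, 26], [0, 0, 0, 0, 0, 0, 26]]

```text
clock: 3.2
eef_pos: [0.559, -0.1909, 0.1097]
tool_rot: [0.793, 0.609, 0.002, 0.004]
ft_force: [-0.8, -0.1, -0.0]
grip_width: 0.0257
```

```bash
python3 plan.py .559 -.194 .045 -15.2 26; python3 - <<'E'
from h import *
b=shot('side');o=get_obs();p=np.array(o['eef_pos']);print(p,proj('side',p))
b=b[150:270,310:430,::-1].copy()
b=cv2.resize(b,None,fx=5,fy=5,interpolation=cv2.INTER_CUBIC)
for q in (p,p+[0,0,.019]): cv2.circle(b,tuple(int(v) for v in (proj('side',q)-[310,150])*5),3,(0,0,255),-1)
cv2.imwrite('pics/e.png',b)
E
```

```text
clock 3.2 pos [ 0.559  -0.1909  0.1097] turn [0.5 0.1 0.3] dist [ -0.   -3.1 -64.7] F [-0.8 -0.1 -0. ] w 0.0257 q [-0.33  0.47  0.08  1.17 -0.    1.5 ]
[-1, 0, 32, 0.2, 0.0, 0.1, 26.0]
[-1, 0, 32, 0.2, 0.0, 0.1, 26.0]
[ 0.55922073 -0.19100043  0.11018355] [375.67440057 212.56947318]
```

View pics/e.png

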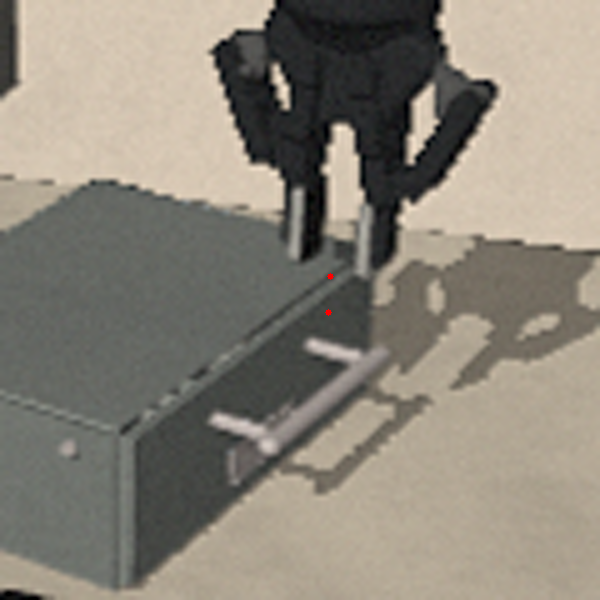

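Bar, stems and fingers are all clear. The tip middle is near (377,203), but the projected TCP is (375.7,212.6), 9 px lower. I'll check against the top image which direction that offset lies in.

```bash
python3 - <<'E'
from h import *
p=np.array([.5626,-.2014,.16]);a=np.radians(-15.2);u=np.array([np.cos(a),np.sin(a),0]);v=np.array([-u[1],u[0],0])
for h in (.0,.1,.15):
    print(h,[((proj('top',p+[0,0,h]+s*u+t*v)-[340,170])*2.85).round() .tolist() for s,t in ((0,0),(.057,0),(-.057,0),(0,.04),(0,-.04))])
o=get_obs();print(o['tau'],o['joint_pos'])
E
python3 - <<'E'
import cv2
im=cv2.imread('pics/t1.png')[140:290,380:500]
cv2.imwrite('pics/f.png',cv2.convertScaleAbs(cv2.resize(im,None,fx=4,fy=4,interpolation=cv2.INTER_CUBIC),alpha=1.8))
E
```

```text
0.0 [[225.0, 225.0], [235.0, 144.0], [214.0, 309.0], [166.0, 215.0], [284.0, 235.0]]
0.1 [[262.0, 195.0], [273.0, 104.0], [250.0, 290.0], [194.0, 184.0], [329.0, 206.0]]
0.15 [[284.0, 177.0], [295.0, 79.0], [272.0, 278.0], [212.0, 165.0], [356.0, 189.0]]
[-1.74824749e-01 -4.62640107e+01  2.42842984e+01 -3.04110562e-01
 -3.93118733e-02 -1.47237504e-03] [-3.28629712e-01  4.65900969e-01  7.79510192e-02  1.17357104e+00
 -8.89049997e-04  1.50251371e+00]
```

View pics/f.png

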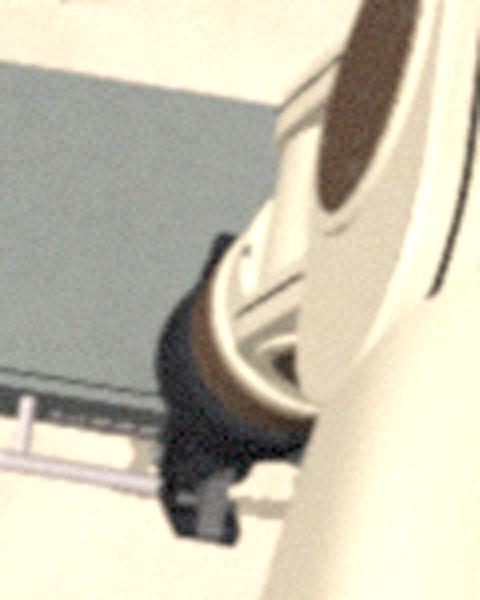

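From the top, the gripper's xy matches its reported position. From the side it looks about 22 mm higher than reported. I'll descend to a height that straddles the bar either way, watching the force.

Call:
jog_arm:
  deltas:
    - [[-1, 0, 25, 0.4, 0, 0.2, 26], [-1, 0, 20, 0, 0, 0, 26], [0, 0, 10, 0, 0, 0, 26], [0, 0, 0, 0, 0, 0, 26]]

```text
clock: 3.65
eef_pos: [0.5641, -0.1935, 0.0626]
tool_rot: [0.793, 0.609, 0.004, 0.007]
ft_force: [0.3, -0.4, 0.6]
grip_width: 0.0262
```

```bash
python3 plan.py .559 -.194 .030 -15.2 26
```

```text
clock 3.6 pos [ 0.5641 -0.1935  0.0626] turn [0.9 0.1 0.2] dist [ -5.1  -0.5 -32.6] F [ 0.3 -0.4  0.6] w 0.0262 q [-0.33  0.51  0.02  1.06 -0.    1.5 ]
[-1.7, -5.3, 32.5, 0.9, 0.1, 0.2, 26.0]
```

Call:
jog_arm:
  deltas:
    - [[-1, -5, 0, 0.9, 0, 0.2, 26], [0, 0, 12, 0, 0, 0, 26], [0, 0, 12, 0, 0, 0, 26], [0, 0, 8, 0.2, 0, 0, 26], [0, 0, 0, 0, 0, 0, 26]]

```text
clock: 4.15
eef_pos: [0.5612, -0.194, 0.0322]
tool_rot: [0.794, 0.607, -0.0, 0.002]
ft_force: [-0.7, -0.2, -0.2]
grip_width: 0.026
```

```bash
python3 plan.py .559 -.194 .030 -15.2 26;python3 - <<'E'
from h import *
b=shot('side');o=get_obs();p=np.array(o['eef_pos'])
b=b[170:270,320:420,::-1].copy()
b=cv2.resize(b,None,fx=5,fy=5,interpolation=cv2.INTER_CUBIC)
cv2.circle(b,tuple(int(v) for v in (proj('side',p)-[320,170])*5),3,(0,0,255),-1)
cv2.imwrite('pics/g.png',b)
E
```

```text
clock 4.2 pos [ 0.5612 -0.194   0.0322] turn [0.1 0.2 0. ] dist [-2.2  0.  -2.2] F [-0.7 -0.2 -0.2] w 0.026 q [-0.33  0.55 -0.01  1.01 -0.    1.5 ]
[-0.5, -2.2, 2.2, 0.1, 0.2, 0.0, 26.0]
```

View pics/g.png

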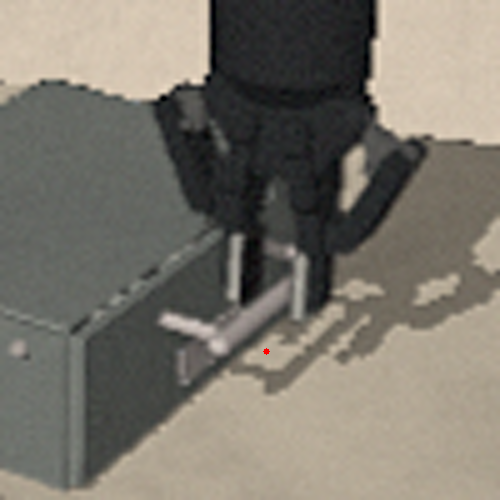

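The fingers straddle the bar at its middle, near (327,230). The tips are only about 5 mm below the bar's centre, so the gripper really does sit about 22 mm above its reported height. I'll go 11 mm lower, then close.

Call:
jog_arm:
  deltas:
    - [[0, -2, 11, 0.1, 0, 0, 26], [0, 0, 0, 0, 0, 0, 26], [0, 0, 0, 0, 0, 0, 0], [0, 0, 0, 0, 0, 0, 0], [0, 0, 0, 0, 0, 0, 0]]

```text
clock: 4.7
eef_pos: [0.5599, -0.1938, 0.021]
tool_rot: [0.794, 0.607, -0.001, 0.001]
ft_force: [0.2, 0.0, -1.6]
grip_width: 0.0087
```

```bash
python3 plan.py .4525 -.1655 .021 -15.2 0 20
```

```text
clock 4.7 pos [ 0.5599 -0.1938  0.021 ] turn [0.1 0.2 0. ] dist [-107.4   28.3    0. ] F [ 0.2  0.  -1.6] w 0.0087 q [-0.33  0.56 -0.03  0.99 -0.    1.5 ]
[0, -19, 0, 0.0, 0.0, 0.0, 0.0]
[0, -19, 0, 0.0, 0.0, 0.0, 0.0]
[0, -19, 0, 0.0, 0.0, 0.0, 0.0]
[0, -19, 0, 0.0, 0.0, 0.0, 0.0]
[0, -19, 0, 0.0, 0.0, 0.0, 0.0]
[0, -19, 0, 0.0, 0.0, 0.0, 0.0]
```

Gripped, with the width stopped at 8.7 mm, near the 11 mm bar. Pulling.

Call:
jog_arm:
  deltas:
    - [[0, -8, 0, 0, 0, 0, 0], [0, -15, 0, 0, 0, 0, 0], [0, -15, 0, 0, 0, 0, 0], [0, -15, 0, 0, 0, 0, 0], [0, -15, 0, 0, 0, 0, 0]]

```text
clock: 5.2
eef_pos: [0.4961, -0.1763, 0.0209]
tool_rot: [0.794, 0.607, 0.002, 0.005]
ft_force: [1.9, -0.6, -1.4]
grip_width: 0.009
```

```bash
python3 plan.py .4525 -.1655 .021 -15.2 0 20
```

```text
clock 5.2 pos [ 0.4961 -0.1763  0.0209] turn [0.6 0.2 0. ] dist [-43.6  10.8   0.1] F [ 1.9 -0.6 -1.4] w 0.009 q [-0.34  0.44 -0.23  0.89 -0.    1.5 ]
[0, -15, 0, 0.2, 0.1, 0.0, 0.0]
[0, -15, 0, 0.2, 0.1, 0.0, 0.0]
[0, -15, 0, 0.2, 0.1, 0.0, 0.0]
```

Call:
jog_arm:
  deltas:
    - [[0, -15, 0, 0.3, 0, 0, 0], [0, -14, 0, 0.2, 0, 0, 0], [0, -10, 0, 0, 0, 0, 0], [0, -6, 0, 0, 0, 0, 0], [0, -5, 0, 0, 0, 0, 0]]

```text
clock: 5.7
eef_pos: [0.4559, -0.1653, 0.0211]
tool_rot: [0.794, 0.608, 0.007, 0.011]
ft_force: [16.6, -4.6, -21.8]
grip_width: 0.0086
```

Call:
jog_arm:
  deltas:
    - [[0, -4, 0, 0, 0, 0, 0], [0, -4, 0, 0, 0, 0, 0]]

```text
clock: 5.9
eef_pos: [0.4566, -0.1655, 0.021]
tool_rot: [0.794, 0.608, 0.012, 0.018]
ft_force: [12.0, -3.0, -14.5]
grip_width: 0.0089
```

```bash
python3 plan.py .4525 -.1655 .021 -15.2 0 20
```

```text
clock 5.9 pos [ 0.4566 -0.1655  0.021 ] turn [2.5 0.1 0.1] dist [-4.1 -0.  -0. ] F [ 12.   -3.  -14.5] w 0.0089 q [-0.35  0.35 -0.38  0.8   0.    1.49]
[-1.1, -4.0, -0.2, 2.5, 0.1, 0.1, 0.0]
```

Stop reached: about 107–110 mm of travel, with the force rising to 16 N. I'll release and rise.

Call:
jog_arm:
  deltas:
    - [[0, 0, 0, 0, 0, 0, 26], [0, 0, 0, 0, 0, 0, 26], [0, 0, 0, 0, 0, 0, 26], [0, 0, -20, 0, 0, 0, 26], [0, 0, -30, 0, 0, 0, 26]]

```text
clock: 6.4
eef_pos: [0.4493, -0.1631, 0.0687]
tool_rot: [0.794, 0.608, 0.009, 0.013]
ft_force: [0.6, -1.2, -0.4]
grip_width: 0.0261
```

```bash
python3 plan.py .36 -.08 .23 20 45 
```

```text
clock 6.4 pos [ 0.4493 -0.1631  0.0687] turn [  1.8   0.6 -35.1] dist [-89.3  83.1 161.3] F [ 0.6 -1.2 -0.4] w 0.0261 q [-0.35  0.28 -0.32  0.93  0.    1.49]
[11, -21, -33, 0.4, 0.1, -7.0, 45.0]
[14, -19, -33, 0.4, 0.1, -7.0, 45.0]
[16, -18, -33, 0.4, 0.1, -7.0, 45.0]
[18, -16, -33, 0.4, 0.1, -7.0, 45.0]
[20, -13, -32, 0.4, 0.1, -7.0, 45.0]
```

Call:
jog_arm:
  deltas:
    - [[0, 0, -40, 0.6, 0, -7, 45], [14, -20, -33, 0.6, 0, -7, 45], [16, -22, -33, 0.4, 0, -7, 45], [18, -22, -33, 0.2, 0, -7, 45], [20, -20, -30, 0, 0, -7, 45]]

```text
clock: 6.9
eef_pos: [0.3547, -0.0974, 0.2428]
tool_rot: [0.566, 0.824, -0.004, -0.0]
ft_force: [-0.2, 0.0, -0.3]
grip_width: 0.0446
```

```bash
python3 - <<'E'
from h import *
a=shot('top','t2.png');b=shot('side','s2.png');get=[]
for n in ('top','side'):
    for t in ('tall_cell','tall_cell_stopper','low_cell_1','cell_rack','drawer_handle'):
        for r in masks_of(t,n)[:3]:
            ys,xs=np.nonzero(r['pixels']);print(n,t,round(r['conf'],2),np.round(r['at']),len(xs),xs.min(),xs.max(),ys.min(),ys.max())
a=cv2.resize(a[190:310,340:480,::-1],(560,480),interpolation=cv2.INTER_CUBIC);b=cv2.resize(b[180:280,330:390+10,::-1],(336,480),interpolation=cv2.INTER_CUBIC)
im=np.hstack([a,b]);im=cv2.convertScaleAbs(im,alpha=1.4);cv2.imwrite('pics/i.png',im[:, :800])
o=get_obs();print(o['clock'],o['eef_pos'])
E
```

```text
top tall_cell 0.73 [404. 268.] 181 397 410 260 275
top tall_cell_stopper 0.47 [403. 268.] 49 403 408 262 271
top low_cell_1 0.42 [432. 269.] 140 428 438 267 281
top low_cell_1 0.41 [371. 265.] 112 367 377 257 270
top cell_rack 0.73 [394. 267.] 6253 345 460 229 316
top drawer_handle 0.74 [397. 267.] 6323 346 460 229 317
side tall_cell 0.5 [382. 236.] 229 375 387 226 246
side low_cell_1 0.55 [368. 255.] 143 361 373 247 260
side low_cell_1 0.39 [393. 230.] 77 389 398 225 234
side low_cell_1 0.37 [376. 245.] 3704 334 429 213 281
side cell_rack 0.69 [376. 244.] 3725 334 427 212 281
side drawer_handle 0.92 [373. 241.] 3659 334 427 212 281
7.5 [ 0.35594297 -0.0981538   0.24028172]
```

View pics/i.png

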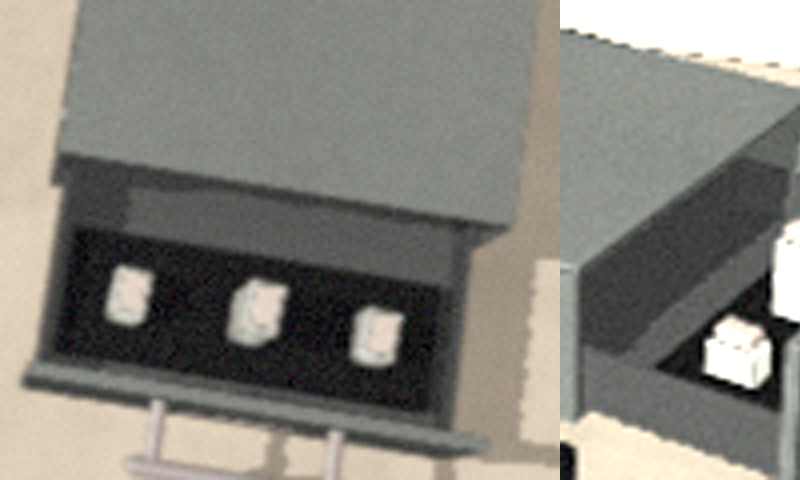

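The tall cell stands in the middle pocket, at about (405,267) in the top view, with its stopper near (407,266). The low cells are at (373,263) and (435,273). The drawer is fully out.

```bash
python3 - <<'E'
from h import *
f=lambda u,v:np.array([340+u/4,190+v/4])-.4
for n,p,z in (('tall',(268,305),.074),('lowL',(137,290),.05),('lowR',(387,330),.05)): print(n,atz('top',f(*p),z).round(4))
# model corners of tall cell body/stopper vs picture
c=np.array([.5422,-.19]);a=-.2654;R=np.array([[np.cos(a),-np.sin(a)],[np.sin(a),np.cos(a)]])
for x,y,z in ((.0105,.006,.074),(-.0105,.006,.074),(.0105,-.006,.074),(-.0105,-.006,.074),(-.014,.009,.026)):
    print(((proj('top',np.r_[c+R@[x,y],z])+.4-[340,190])*4).round())
E
python3 plan.py .5422 -.19 .17 74.8 45
```

```text
tall [ 0.5432 -0.1916  0.074 ]
lowL [ 0.5609 -0.1276  0.05  ]
lowR [ 0.5265 -0.2581  0.05  ]
[257. 286.]
[251. 325.]
[279. 289.]
[274. 329.]
[229. 341.]
clock 7.5 pos [ 0.3559 -0.0982  0.2403] turn [ -0.6  -0.1 -54.1] dist [186.3 -91.8 -70.3] F [-0.9  0.3 -0.3] w 0.045 q [-0.26 -0.03 -0.21  1.39 -0.01  0.95]
[-22, 20, 10, -0.1, -0.0, -7.7, 45.0]
[-24, 17, 10, -0.1, -0.0, -7.7, 45.0]
[-26, 14, 10, -0.1, -0.0, -7.7, 45.0]
[-28, 10, 10, -0.1, -0.0, -7.7, 45.0]
[-29, 6, 10, -0.1, -0.0, -7.7, 45.0]
[-30, 2, 10, -0.1, -0.0, -7.7, 45.0]
[-30, -2, 10, -0.1, -0.0, -7.7, 45.0]
```

Call:
jog_arm:
  deltas:
    - [[-22, 20, 10, 0, 0, -7.7, 45], [-24, 17, 10, 0, 0, -7.7, 45], [-26, 14, 10, 0, 0, -7.7, 45], [-28, 10, 10, 0, 0, -7.7, 45], [-29, 6, 10, 0, 0, -7.7, 45]]

```text
clock: 8.0
eef_pos: [0.4918, -0.1648, 0.1879]
tool_rot: [0.253, 0.968, -0.004, -0.003]
ft_force: [0.1, 0.5, -0.1]
grip_width: 0.045
```

```bash
python3 plan.py .543 -.192 .15 74.8 45 30 6
```

```text
clock 8.0 pos [ 0.4918 -0.1648  0.1879] turn [ -0.5  -0.3 -14.1] dist [ 51.2 -27.2 -37.9] F [ 0.1  0.5 -0.1] w 0.045 q [-0.32  0.29  0.02  1.31 -0.01  0.19]
[-19, 1, 13, -0.2, -0.1, -4.7, 45.0]
[-19, -1, 13, -0.2, -0.1, -4.7, 45.0]
[-19, -3, 13, -0.2, -0.1, -4.7, 45.0]
```

Call:
jog_arm:
  deltas:
    - [[-19, 1, 13, -0.2, -0.1, -4.7, 45], [-19, -1, 13, -0.2, -0.1, -4.7, 45], [-18, -3, 12, -0.2, -0.1, -4.7, 45], [0, 0, 0, 0, 0, 0, 45]]

```text
clock: 8.4
eef_pos: [0.5454, -0.1936, 0.142]
tool_rot: [0.127, 0.992, 0.002, -0.003]
ft_force: [-0.0, 0.2, -0.8]
grip_width: 0.0448
```

```bash
python3 plan.py .543 -.192 .09 74.8 45 20 6
```

```text
clock 8.4 pos [ 0.5454 -0.1936  0.142 ] turn [ 0.2 -0.3  0.6] dist [ -2.4   1.6 -52. ] F [-0.   0.2 -0.8] w 0.0448 q [-0.34  0.43  0.11  1.26  0.   -0.09]
[1, 0, 17, 0.1, -0.1, 0.2, 45.0]
[1, 0, 17, 0.1, -0.1, 0.2, 45.0]
[1, 0, 17, 0.1, -0.1, 0.2, 45.0]
```

Call:
jog_arm:
  deltas:
    - [[1, 0, 17, 0.1, -0.3, 0.5, 45], [1, 0, 17, 0, 0, 0, 45], [1, 0, 17, 0, 0, 0, 45], [0, 0, 12, 0, 0, 0, 45], [0, 0, 0, 0, 0, 0, 45]]

```text
clock: 8.9
eef_pos: [0.5405, -0.1921, 0.0762]
tool_rot: [0.135, 0.991, 0.001, -0.002]
ft_force: [-0.3, -0.5, -0.1]
grip_width: 0.0451
```

```bash
python3 plan.py .543 -.192 .05 74.8 45 20 6; python3 - <<'E'
from h import *
b=shot('side','s3.png');o=get_obs();p=np.array(o['eef_pos'])
b=cv2.resize(b[160:280,330:450,::-1],None,fx=5,fy=5,interpolation=cv2.INTER_CUBIC)
a=np.radians(74.8);u=np.array([np.cos(a),np.sin(a),0])
for q,c in ((p,(0,0,255)),(p+[0,0,.019],(0,0,255)),(p+.0224*u,(255,0,0)),(p-.0224*u,(255,0,0))): cv2.circle(b,tuple(int(v) for v in (proj('side',q)-[330,160])*5),3,c,-1)
cv2.imwrite('pics/k.png',b)
E
```

```text
clock 8.9 pos [ 0.5405 -0.1921  0.0762] turn [ 0.1 -0.3 -0.3] dist [  2.5   0.1 -26.2] F [-0.3 -0.5 -0.1] w 0.0451 q [-0.34  0.47 -0.01  1.1   0.   -0.07]
[-1, 0, 13, 0.1, -0.1, -0.2, 45.0]
[-1, 0, 13, 0.1, -0.1, -0.2, 45.0]
```

View pics/k.png

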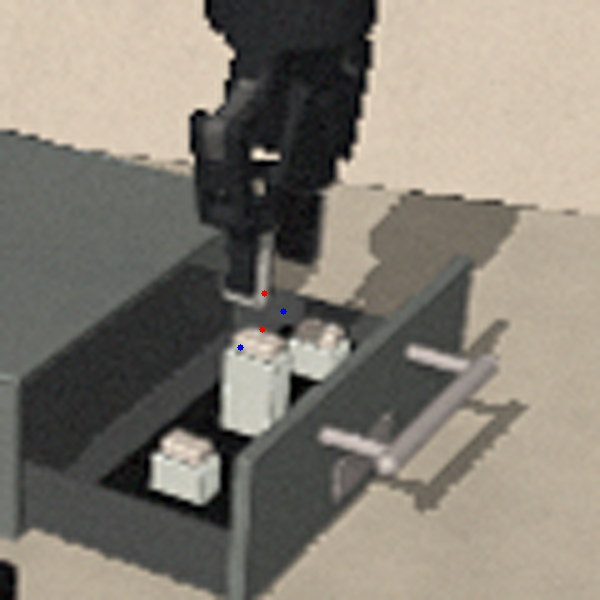

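The gripper is above the tall cell, and the tips' middle is near (384,216). It still shows about 26 mm high, and about 3 px to the right of the cell. I'll shift slightly towards +x and descend in small steps, feeling for rack contact.

Call:
jog_arm:
  deltas:
    - [[-5, 0, 10, 0, -0.2, 0, 45], [0, 0, 12, 0, 0, 0, 45], [0, 0, 12, 0, 0, 0, 45], [0, 0, 0, 0, 0, 0, 45]]

```text
clock: 9.35
eef_pos: [0.5484, -0.1942, 0.0432]
tool_rot: [0.135, 0.991, 0.0, 0.003]
ft_force: [0.2, 0.5, 0.9]
grip_width: 0.0451
```

```bash
python3 plan.py .546 -.192 .035 74.8 45 20 6
```

```text
clock 9.3 pos [ 0.5484 -0.1942  0.0432] turn [ 0.1  0.3 -0.3] dist [-2.4  2.2 -8.2] F [0.2 0.5 0.9] w 0.0451 q [-0.34  0.51 -0.04  1.02  0.   -0.07]
[3.0, 1.5, 8.1, 0.1, 0.3, -0.3, 45.0]
```

Call:
jog_arm:
  deltas:
    - [[3, 1.5, 8, 0, 0.3, 0, 45], [0, 0, 0, 0, 0, 0, 45]]

```text
clock: 9.55
eef_pos: [0.5455, -0.1917, 0.0341]
tool_rot: [0.135, 0.991, 0.001, -0.0]
ft_force: [0.1, 0.4, -0.2]
grip_width: 0.045
```

Call:
jog_arm:
  deltas:
    - [[0, 0, 4, 0, 0, 0, 45], [0, 0, 0, 0, 0, 0, 45]]

```text
clock: 9.75
eef_pos: [0.5456, -0.1917, 0.0299]
tool_rot: [0.135, 0.991, 0.001, -0.0]
ft_force: [-0.3, -0.1, -0.5]
grip_width: 0.0448
```

Call:
jog_arm:
  deltas:
    - [[0, 0, 4, 0, 0, 0, 45], [0, 0, 0, 0, 0, 0, 45]]

```text
clock: 9.95
eef_pos: [0.546, -0.1918, 0.0261]
tool_rot: [0.135, 0.991, 0.001, 0.0]
ft_force: [0.4, -0.3, 0.3]
grip_width: 0.0449
```

```bash
python3 plan.py .546 -.192 .015 74.8 45 20 6
```

```text
clock 9.9 pos [ 0.546  -0.1918  0.0261] turn [ 0.1  0.  -0.3] dist [ -0.   -0.2 -11.1] F [ 0.4 -0.3  0.3] w 0.0449 q [-0.34  0.53 -0.06  0.98  0.   -0.07]
[0.0, -0.2, 11.1, 0.1, 0.0, -0.3, 45.0]
```

Call:
jog_arm:
  deltas:
    - [[0, 0, 3, 0, 0, 0, 45], [0, 0, 0, 0, 0, 0, 45]]

```text
clock: 10.15
eef_pos: [0.5463, -0.1919, 0.0231]
tool_rot: [0.135, 0.991, 0.001, 0.001]
ft_force: [1.1, -0.3, -0.1]
grip_width: 0.0446
```

Call:
jog_arm:
  deltas:
    - [[0, 0, 3, 0, 0, 0, 45], [0, 0, 0, 0, 0, 0, 45]]

```text
clock: 10.35
eef_pos: [0.5464, -0.192, 0.02]
tool_rot: [0.135, 0.991, 0.001, 0.001]
ft_force: [-0.3, -0.2, -1.0]
grip_width: 0.0452
```

Call:
jog_arm:
  deltas:
    - [[0, 0, 3, 0, 0, 0, 45], [0, 0, 0, 0, 0, 0, 45]]

```text
clock: 10.55
eef_pos: [0.5465, -0.192, 0.0168]
tool_rot: [0.135, 0.991, 0.001, 0.001]
ft_force: [-0.7, 0.2, 0.2]
grip_width: 0.0445
```

Call:
jog_arm:
  deltas:
    - [[0, 0, 3, 0, 0, 0, 30], [0, 0, 0, 0, 0, 0, 30], [0, 0, 0, 0, 0, 0, 30]]

```text
clock: 10.85
eef_pos: [0.5465, -0.192, 0.0135]
tool_rot: [0.135, 0.991, 0.001, 0.001]
ft_force: [0.0, 0.0, -0.1]
grip_width: 0.0301
```

```bash
python3 plan.py .546 -.192 .015 74.8 45 20 6; python3 - <<'E'
from h import *
b=shot('side','s4.png');t=shot('top','t4.png')
b=cv2.resize(b[180:260,340:420,::-1],None,fx=6,fy=6,interpolation=cv2.INTER_CUBIC)
t=cv2.resize(t[225:305,380:430,::-1],None,fx=6,fy=6,interpolation=cv2.INTER_CUBIC)
cv2.imwrite('pics/l.png',cv2.convertScaleAbs(np.hstack([b,t]),alpha=1.7))
E
```

```text
clock 10.8 pos [ 0.5465 -0.192   0.0135] turn [ 0.1  0.1 -0.4] dist [-0.5  0.   1.5] F [ 0.   0.  -0.1] w 0.0301 q [-0.34  0.54 -0.07  0.95  0.   -0.07]
[0.5, -0.1, -1.5, 0.1, 0.1, -0.4, 45.0]
```

View pics/l.png

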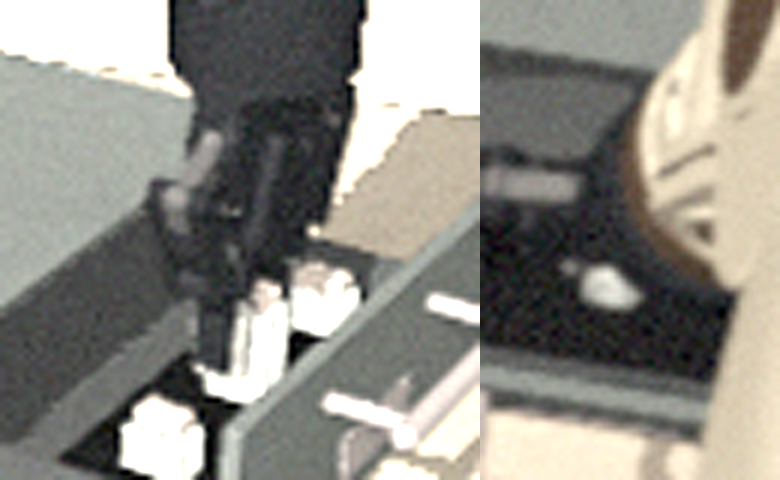

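```bash
python3 - <<'E'
from h import *
c=np.array([.543,-.192]);a=-.2654;R=np.array([[np.cos(a),-np.sin(a)],[np.sin(a),np.cos(a)]])
P=lambda x,y,z:((proj('side',np.r_[c+R@[x,y],z])-[340,180])*6).round().tolist()
for n,x,y in (('near-x',-.014,.009),('near+x',.014,.009),('far-x',-.014,-.009)): print(n,P(x,y,.026),P(x,y,.066))
for n,x in (('-x',-.011),('+x',.011)):
    print('pad@30 inner',n,P(x,.015,.035),'outer',P(x,.0295,.035))
b=cv2.imread('pics/s4.png')[180:260,340:420]
# brightness rows across the finger/pad/cell
for r in (232,236,240,244): print(r,[int(v) for v in b[r-180,26:54].mean(1)])
E
```

```text
near-x [263.0, 405.0] [269.0, 318.0]
near+x [201.0, 385.0] [206.0, 299.0]
far-x [283.0, 386.0] [290.0, 300.0]
pad@30 inner -x [250.0, 390.0] outer [233.0, 405.0]
pad@30 inner +x [202.0, 374.0] outer [184.0, 389.0]
232 [43, 58, 69, 70, 67, 68, 67, 36, 36, 36, 34, 28, 23, 73, 118, 120, 125, 137, 172, 188, 180, 155, 118, 179, 196, 199, 194, 196]
236 [66, 69, 63, 69, 68, 66, 54, 39, 42, 39, 44, 35, 62, 132, 148, 107, 170, 197, 180, 176, 174, 149, 15, 4, 7, 0, 14, 47]
240 [68, 63, 35, 18, 16, 37, 63, 72, 39, 33, 35, 23, 82, 140, 127, 126, 203, 185, 161, 175, 166, 105, 29, 78, 110, 103, 101, 88]
244 [17, 19, 21, 20, 22, 20, 16, 45, 134, 200, 199, 197, 203, 197, 198, 196, 205, 204, 141, 108, 100, 101, 94, 76, 69, 67, 72, 71]
```

The pads are centred on the frosted face to within about 2 mm, and the tips are at z≈45 mm. The crop also shows the cell foot at (378,247). I can go about 8 mm lower before closing.

Call:
jog_arm:
  deltas:
    - [[0, 0, 4, 0, 0, 0, 30], [0, 0, 0, 0, 0, 0, 30]]

```text
clock: 11.15
eef_pos: [0.5466, -0.192, 0.0094]
tool_rot: [0.135, 0.991, 0.001, 0.001]
ft_force: [-0.5, -0.5, -0.0]
grip_width: 0.0301
```

Call:
jog_arm:
  deltas:
    - [[0, 0, 4, 0, 0, 0, 30], [0, 0, 0, 0, 0, 0, 30]]

```text
clock: 11.35
eef_pos: [0.5465, -0.1921, 0.0049]
tool_rot: [0.135, 0.991, 0.0, 0.001]
ft_force: [1.0, 0.0, -0.4]
grip_width: 0.0298
```

Call:
jog_arm:
  deltas:
    - [[0, 0, 0, 0, 0, 0, 24], [0, 0, 0, 0, 0, 0, 21]]

```text
clock: 11.55
eef_pos: [0.5465, -0.1919, 0.0047]
tool_rot: [0.135, 0.991, 0.001, 0.001]
ft_force: [0.6, -0.6, -0.4]
grip_width: 0.0215
```

Call:
jog_arm:
  deltas:
    - [[0, 0, 0, 0, 0, 0, 19.5], [0, 0, 0, 0, 0, 0, 19.5]]

```text
clock: 11.75
eef_pos: [0.5465, -0.1918, 0.0048]
tool_rot: [0.135, 0.991, 0.001, 0.001]
ft_force: [0.6, -0.4, 0.5]
grip_width: 0.0195
```

Call:
jog_arm:
  deltas:
    - [[0, 0, 0, 0, 0, 0, 17], [0, 0, 0, 0, 0, 0, 15]]

```text
clock: 11.95
eef_pos: [0.5466, -0.1919, 0.005]
tool_rot: [0.135, 0.991, 0.001, 0.001]
ft_force: [-0.2, 1.0, -0.0]
grip_width: 0.0172
```

Call:
jog_arm:
  deltas:
    - [[0, 0, 0, 0, 0, 0, 10], [0, 0, 0, 0, 0, 0, 10], [0, 0, 0, 0, 0, 0, 10]]

```text
clock: 12.25
eef_pos: [0.5466, -0.1919, 0.005]
tool_rot: [0.135, 0.991, 0.001, 0.001]
ft_force: [0.7, -0.1, -0.4]
grip_width: 0.0173
```

Gripped at 17.3 mm, near the 18 mm cell width, with no lateral force. Lifting straight up.

Call:
jog_arm:
  deltas:
    - [[0, 0, -10, 0, 0, 0, 0], [0, 0, -20, 0, 0, 0, 0], [0, 0, -30, 0, 0, 0, 0], [0, 0, -30, 0, 0, 0, 0], [0, 0, -30, 0, 0, 0, 0]]

```text
clock: 12.75
eef_pos: [0.5423, -0.1908, 0.1252]
tool_rot: [0.135, 0.991, 0.002, -0.005]
ft_force: [-0.0, -0.1, -1.4]
grip_width: 0.0176
```

```bash
python3 - <<'E'
from h import *
for n in ('side','top'):
    shot(n,n+'5.png')
    for t in ('tall_cell','low_cell_1'):
        for r in masks_of(t,n)[:3]:
            ys,xs=np.nonzero(r['pixels']);print(n,t,round(r['conf'],2),np.round(r['at']),len(xs),xs.min(),xs.max(),ys.min(),ys.max())
E
python3 plan.py .543 -.10 .17 0 0
```

```text
side tall_cell 0.64 [391. 195.] 128 381 393 181 205
side tall_cell 0.48 [379. 242.] 4000 334 428 211 282
side low_cell_1 0.51 [371. 252.] 145 361 373 247 260
side low_cell_1 0.49 [389. 200.] 160 380 393 182 206
top low_cell_1 0.51 [371. 267.] 132 367 377 256 270
clock 13.1 pos [ 0.5419 -0.1906  0.1228] turn [-0.3 -0.6 74.4] dist [ 1.1 90.6 47.2] F [ 0.4  1.1 -2.1] w 0.0172 q [-0.34  0.44  0.08  1.21  0.   -0.07]
[2, 9, -5, -0.0, -0.1, 7.4, 0.0]
[3, 8, -5, -0.0, -0.1, 7.4, 0.0]
[5, 8, -5, -0.0, -0.1, 7.4, 0.0]
[6, 7, -5, -0.0, -0.1, 7.4, 0.0]
[6, 6, -5, -0.0, -0.1, 7.4, 0.0]
[7, 6, -5, -0.0, -0.1, 7.4, 0.0]
[8, 5, -5, -0.0, -0.1, 7.4, 0.0]
[8, 4, -5, -0.0, -0.1, 7.4, 0.0]
[9, 2, -5, -0.0, -0.1, 7.4, 0.0]
[9, 1, -5, -0.0, -0.1, 7.4, 0.0]
```

Lift confirmed: the cell mask in the side view rose from row 236 to 195. Now to the bench, keeping high and turning on the way.

```bash
python3 plan.py .58 .0 .21 0 0; python3 - <<'E'
import sys;sys.argv=['x']
E
```

```text
clock 13.1 pos [ 0.5419 -0.1906  0.1228] turn [-0.3 -0.6 74.4] dist [ 38.1 190.6  87.2] F [ 0.4  1.1 -2.1] w 0.0172 q [-0.34  0.44  0.08  1.21  0.   -0.07]
[2, 19, -9, -0.0, -0.1, 7.4, 0.0]
[4, 19, -9, -0.0, -0.1, 7.4, 0.0]
[6, 18, -9, -0.0, -0.1, 7.4, 0.0]
[9, 17, -9, -0.0, -0.1, 7.4, 0.0]
[11, 16, -9, -0.0, -0.1, 7.4, 0.0]
[13, 15, -9, -0.0, -0.1, 7.4, 0.0]
[15, 13, -9, -0.0, -0.1, 7.4, 0.0]
[16, 11, -9, -0.0, -0.1, 7.4, 0.0]
[17, 9, -9, -0.0, -0.1, 7.4, 0.0]
[18, 6, -9, -0.0, -0.1, 7.4, 0.0]
```

Call:
jog_arm:
  deltas:
    - [[2, 19, -15, 0, -0.1, 7.4, 0], [4, 19, -15, 0, -0.1, 7.4, 0], [6, 18, -9, 0, -0.1, 7.4, 0], [9, 17, -9, 0, -0.1, 7.4, 0], [11, 16, -9, 0, -0.1, 7.4, 0]]

```text
clock: 13.55
eef_pos: [0.5542, -0.0948, 0.171]
tool_rot: [0.457, 0.89, -0.004, -0.012]
ft_force: [1.2, 0.0, -0.4]
grip_width: 0.0172
```

Call:
jog_arm:
  deltas:
    - [[13, 15, -9, 0, 0, 7.4, 0], [15, 13, -9, 0, 0, 7.4, 0], [16, 11, -5, 0, 0, 7.4, 0], [17, 9, -5, 0, 0, 7.4, 0], [18, 6, -5, 0, 0, 7.4, 0]]

```text
clock: 14.05
eef_pos: [0.574, 0.0037, 0.1964]
tool_rot: [0.725, 0.689, -0.014, -0.017]
ft_force: [1.4, 0.1, -0.3]
grip_width: 0.0176
```

```bash
python3 plan.py .6 .245 .19 -4.1 0
```

```text
clock 14.1 pos [0.574  0.0037 0.1964] turn [-2.5 -0.2  1.2] dist [ 26.  241.3  -6.4] F [ 1.4  0.1 -0.3] w 0.0176 q [0.   0.43 0.25 1.43 0.01 1.63]
[40, 2, 1, -0.4, -0.0, 0.2, 0.0]
[40, 2, 1, -0.4, -0.0, 0.2, 0.0]
[40, 2, 1, -0.4, -0.0, 0.2, 0.0]
[40, 2, 1, -0.4, -0.0, 0.2, 0.0]
[40, 2, 1, -0.4, -0.0, 0.2, 0.0]
[40, 2, 1, -0.4, -0.0, 0.2, 0.0]
```

Call:
jog_arm:
  deltas:
    - [[40, 2, 1, -0.6, 0, 0.2, 0], [40, 2, 1, -0.6, 0, 0.2, 0], [40, 2, 1, -0.6, 0, 0.2, 0], [40, 2, 1, -0.4, 0, 0.2, 0], [40, 2, 1, -0.2, 0, 0.2, 0]]

```text
clock: 14.55
eef_pos: [0.5931, 0.2055, 0.1824]
tool_rot: [0.734, 0.679, -0.006, -0.004]
ft_force: [-0.1, -1.8, -0.2]
grip_width: 0.0176
```

```bash
python3 plan.py .6 .245 .16 -4.1 0 25
```

```text
clock 14.6 pos [0.5931 0.2055 0.1824] turn [-0.8  0.2 -0.4] dist [  6.9  39.5 -22.4] F [-0.1 -1.8 -0.2] w 0.0176 q [0.33 0.52 0.36 1.42 0.   1.98]
[20, 2, 11, -0.4, 0.1, -0.2, 0.0]
[20, 2, 11, -0.4, 0.1, -0.2, 0.0]
```

Call:
jog_arm:
  deltas:
    - [[20, 2, 8, -0.6, 0.1, -0.2, 0], [19, 2, 8, -0.4, 0.1, -0.2, 0], [0, 0, 0, 0, 0, 0, 0]]

```text
clock: 14.85
eef_pos: [0.5963, 0.2511, 0.1585]
tool_rot: [0.729, 0.684, -0.003, -0.001]
ft_force: [0.1, -0.3, -0.8]
grip_width: 0.0176
```

```bash
python3 plan.py .6 .245 .12 -4.1 0 25; python3 - <<'E'
from h import *
g=cv2.cvtColor(cv2.imread('pics/s0.png'),cv2.COLOR_BGR2GRAY)
for r in range(280,314,2): print(r,' '.join('%3d'%v for v in g[r,294:336]))
E
```

```text
clock 14.8 pos [0.5963 0.2511 0.1585] turn [-0.4  0.2  0.5] dist [  3.7  -6.1 -38.5] F [ 0.1 -0.3 -0.8] w 0.0176 q [0.4  0.57 0.37 1.38 0.   2.03]
[-3, 2, 19, -0.2, 0.1, 0.2, 0.0]
[-3, 2, 19, -0.2, 0.1, 0.2, 0.0]
280 156 154 153 154 157 149  97   9  21  19  26  16  16  21  29  20  12  21  21  22  18  28  20  18  20  16  21  22  19  18  20  12  23  14  17   9  13   4  24 109 166 167
282 154 155 157 158 150 109  13  35  29  26  32  27  28  27  23  21  19  14  17  18  19  18  19  19  24  16  25  23  23  22  25  14  17  12  17  17   3   9  19 103 171 165
284 151 152 157 156 151 103  16  21  17  23  26  25  32  29  25  29  34  30  27  34  33  16  25  26  22  21  18  21  11  30  16  27  12  17  15  13   1  12  24 111 173 167
286 154 153 155 156 153 111  10  21  24  26  46  64  85  95 114 105  78  71  58  26  11  32  29  31  34  35  35  28  22  20  11   9   5   9   9  10  13   2  23 104 175 166
288 158 159 155 161 163 139   3  24  59 105 131 134 133 132 136 136 137 136 136 133 103  61  32  11  24  21  15  20  22  20  16   6  11   6  14  10   7  15  25 109 168 165
290 155 159 157 158 161 138
[... 1336 characters left out ...]
 102 100 105
306 159 159 158 156 155 158 158 150 144 156 155 161 157 158 157 161 156 154 156 156 142 108 104 102  89  72  87  80  83 130 173 164 161 161 162 161 149 104 102 103 106 104
308 155 156 154 152 153 151 151 154 151 155 148 147 148 153 159 159 160 151 126 101  96 100 101 100  87 117 169 164 166 162 163 158 163 158 163 160 163 163 147 101 104 105
310 152 156 153 155 158 157 154 155 157 155 151 153 156 157 154 157 157 152 142 156 163 158 149 132  88 114 167 166 162 163 162 160 160 161 161 162 159 165 151 108 100 106
312 150 157 154 155 157 158 153 155 154 154 153 154 156 155 155 158 156 150 135 155 160 155 149 133 105 116 167 161 163 160 158 158 159 159 164 158 162 167 143  98  99 102
```

The sensor aperture shows as a dark spot at (306,300.5) in the side image; the bench fit predicts (306.5,300.0). So the beam is known to about 1 mm. Lowering into the beam.

Call:
jog_arm:
  deltas:
    - [[-6, 2, 15, -0.3, 0.2, 0.5, 0], [0, 1, 15, 0, 0, 0, 0], [0, 0, 15, 0, 0, 0, 0], [0, 0, 15, 0, 0, 0, 0], [0, 0, 14, 0, 0, 0, 0]]

```text
clock: 15.35
eef_pos: [0.5956, 0.2408, 0.0777]
tool_rot: [0.732, 0.681, -0.005, -0.002]
ft_force: [-0.4, -0.4, -0.4]
grip_width: 0.0174
```

```bash
python3 plan.py .5985 .245 .082 -4.1 0 25
```

```text
clock 15.3 pos [0.5956 0.2408 0.0777] turn [-0.6  0.3 -0.1] dist [2.9 4.2 4.3] F [-0.4 -0.4 -0.4] w 0.0174 q [ 0.38  0.61  0.23  1.2  -0.    2.03]
[4.4, 2.6, -4.3, -0.6, 0.3, -0.1, 0.0]
```

Call:
jog_arm:
  deltas:
    - [[4.4, 2.6, -4.3, -0.6, 0.3, 0, 0], [0, 0, 0, 0, 0, 0, 0], [0, 0, 0, 0, 0, 0, 0]]

```text
clock: 15.65
eef_pos: [0.5958, 0.2418, 0.0784]
tool_rot: [0.733, 0.68, -0.004, -0.001]
ft_force: [0.6, -0.9, -0.8]
grip_width: 0.0172
```

```bash
python3 plan.py .5985 .245 .082 -4.1 0 25; python3 - <<'E'
from h import *
b=shot('side','s6.png')
for r in masks_of('tall_cell','side')[:2]+masks_of('tall_cell_windows','side')[:2]:
    ys,xs=np.nonzero(r['pixels']);print(round(r['conf'],2),np.round(r['at']),len(xs),xs.min(),xs.max(),ys.min(),ys.max())
shot('top','t6.png')
for r in masks_of('tall_cell','top')[:2]: print('top',round(r['conf'],2),np.round(r['at']),r['pixels'].sum())
c=np.array([.59657,.24499]);a=-.0712;R=np.array([[np.cos(a),-np.sin(a)],[np.sin(a),np.cos(a)]])
im=cv2.resize(b[270:350,250:330,::-1],None,fx=7,fy=7,interpolation=cv2.INTER_CUBIC)
for y in (-.014,.014):
  q=[proj('side',np.r_[c+R@[x,y],z]) for x,z in ((-.009,.091),(.009,.091),(.009,.143),(-.009,.143))]
  print(y,np.round(q,1).tolist())
  if y>0: cv2.polylines(im,[np.int32((np.array(q)-[250,270]+.5)*7)],True,(0,0,255),1)
cv2.imwrite('pics/m.png',cv2.convertScaleAbs(im,alpha=1.3))
E
```

```text
clock 15.7 pos [0.5958 0.2418 0.0784] turn [-0.4  0.3 -0.2] dist [2.7 3.2 3.6] F [ 0.6 -0.9 -0.8] w 0.0172 q [ 0.39  0.6   0.22  1.2  -0.    2.03]
[3.4, 2.4, -3.7, -0.4, 0.3, -0.2, 0.0]
0.96 [290. 325.] 361 282 297 304 341
0.75 [283. 328.] 230 281 291 315 342
top 0.48 [198. 257.] 71
-0.014 [[298.9, 330.9], [288.9, 327.9], [287.5, 302.4], [297.8, 305.3]]
0.014 [[291.0, 342.0], [280.8, 338.9], [279.0, 313.0], [289.6, 316.0]]
```

View pics/m.png

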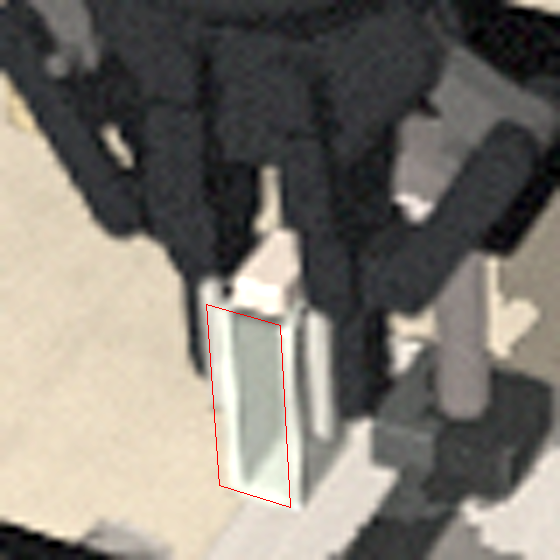

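The cell is upright between the pads, and its near window is about 1.3 px right of the red target outline. That agrees with the remaining TCP error. The stopper and windows are clear of the fingers. Correcting.

Call:
jog_arm:
  deltas:
    - [[3.4, 2.6, -3, -0.4, 0.3, -0.2, 0], [0, 0, 0, 0, 0, 0, 0], [0, 0, 0, 0, 0, 0, 0]]

```text
clock: 16.2
eef_pos: [0.6, 0.2463, 0.0832]
tool_rot: [0.732, 0.682, 0.002, 0.001]
ft_force: [-0.2, 0.3, -0.9]
grip_width: 0.0173
```

```bash
cat > chk.py <<'E'
from h import *
from scipy.optimize import least_squares
b=shot('side','s7.png');r=masks_of('tall_cell','side')[0];m=r['pixels']
ys,xs=np.nonzero(m);print(round(r['conf'],2),len(xs),xs.min(),xs.max(),ys.min(),ys.max())
a=-.0712;R=np.array([[np.cos(a),-np.sin(a)],[np.sin(a),np.cos(a)]])
def P(d,x,y,z): return proj('side',np.r_[np.array([.59657,.24499])+d[0]*R[:,0]+R@[x,y],.115+d[1]+z])
print('model near face',np.round([P([0,0],x,.014,z) for x,z in ((-.009,-.024),(.009,-.024),(.009,.028),(-.009,.028))],1).tolist())
g=cv2.cvtColor(b,cv2.COLOR_RGB2GRAY)
for k in range(318,346,2): print(k,' '.join('%3d'%v for v in g[k,274:302]))
E
python3 chk.py; python3 plan.py .5985 .245 .082 -4.1 0 25
```

```text
0.81 445 277 295 301 341
model near face [[291.0, 342.0], [280.8, 338.9], [279.0, 313.0], [289.6, 316.0]]
318  27 103 170 176 204 195 131 135 140 136 136 133 156 180 145 101 122 174 160 111  52  28  42  46  38  20  24  16
320  39  83 150 173 189 185 125 135 136 140 134 137 149 179 157  93 109 175 167 135  74  43  44  41  41  21  22  23
322 149  93 131 168 188 189 127 138 138 139 134 133 152 192 186  87 105 176 168 132  74  37  44  38  44  27  23  30
324 165 162 165 167 177 192 132 139 137 135 137 134 148 184 189  87 105 173 164 135  70  38  41  36  44  26  28  25
326 166 162 160 158 170 195 142 137 136 139 137 136 146 186 189  85  99 173 174 152  78  47  43  36  39  31  26  32
328 170 168 172 167 186 207 156 136 135 134 142 140 137 167 177  78 104 171 173 151  77  55  53  68 110 125  47  30
330 167 169 167 165 184 205 164 130 135 138 135 136 141 173 174  85  92 144 169 153  84  94 136 173 171 175 175 179
332 170 170 172 173 179 203 190 134 137 136 140 152 171 177 171 103 110 110 108 104  99 117 146 167 169 166 169 172
334 174 175 173 173 177 199 193 133 137 143 171 184 182 182 179 119 108 105 107 115 147 173 168 165 169 170 169 173
336 175 173 172 172 174 192 181 124 149 178 183 182 181 176 167 123 107 105 115 152 170 167 164 169 169 166 169 170
338 174 174 174 174 172 184 189 170 209 199 193 190 187 184 179 136 100 126 163 171 166 165 173 171 170 166 174 165
340 170 174 169 172 173 168 172 175 177 186 190 195 203 194 180 163 140 172 166 168 171 174 170 167 170 172 167 170
342 174 173 177 172 174 172 171 172 169 163 159 170 171 171 167 166 168 168 168 172 172 170 169 172 168 167 169 171
344 173 174 173 172 172 171 169 169 167 165 175 175 173 169 165 167 169 169 171 173 168 170 171 171 168 167 171 154
clock 16.3 pos [0.6    0.2463 0.0832] turn [ 0.2 -0.1  0. ] dist [-1.5 -1.3 -1.2] F [-0.4 -0.1  0. ] w 0.0173 q [0.39 0.6  0.23 1.2  0.   2.03]
[-1.4, -1.4, 1.2, 0.2, -0.1, 0.0, 0.0]
```

Call:
jog_arm:
  deltas:
    - [[-1, -2.6, 1.3, 0.2, 0, 0, 0], [0, 0, 0, 0, 0, 0, 0], [0, 0, 0, 0, 0, 0, 0]]

```text
clock: 16.6
eef_pos: [0.5969, 0.2453, 0.0815]
tool_rot: [0.732, 0.682, 0.001, -0.001]
ft_force: [-0.4, 0.3, 0.0]
grip_width: 0.0174
```

```bash
python3 chk.py; python3 plan.py .597 .245 .0815 -4.1 0 25
```

```text
0.75 454 280 296 302 342
model near face [[291.0, 342.0], [280.8, 338.9], [279.0, 313.0], [289.6, 316.0]]
318 147  83  35  99 166 175 200 191 130 138 138 137 134 136 158 186 144  92 110 175 161 112  63  37  42  43  39  30
320 155 125  34  86 147 172 185 185 126 137 138 138 136 135 153 182 163  87  99 174 166 135  76  38  45  38  39  25
322 167 154  96  61 129 169 184 192 129 138 135 137 135 133 148 182 182  88 107 172 167 136  70  27  47  46  36  14
324 163 165 162 168 168 163 179 199 138 137 137 137 134 134 143 182 193  90 106 173 165 131  71  32  46  40  40  29
326 164 166 164 164 168 160 174 195 143 134 138 136 138 137 141 179 187  70 106 173 171 151  75  45  44  39  35  20
328 172 168 166 169 171 163 174 204 157 133 137 136 137 134 139 172 179  81  93 147 172 150  71  46  37  45  34  37
330 166 169 170 168 169 171 183 205 170 133 133 138 133 135 139 169 170  82  83 149 176 154  84  85 114 163 176 178
332 172 172 172 169 167 168 179 200 189 135 134 137 138 142 164 190 175 118 111 113 111 122 120 104 140 174 172 174
334 175 175 174 172 173 175 178 198 194 127 138 137 147 171 180 183 176 122 108 110 104 101 117 147 170 174 171 171
336 171 174 175 176 170 171 172 187 187 123 139 167 186 184 183 186 178 140 107 103 105 129 164 172 173 169 168 172
338 170 173 173 171 175 175 169 181 191 142 178 188 184 182 180 184 184 143  99 112 142 170 173 170 165 167 171 168
340 172 173 173 172 173 175 170 167 163 189 198 204 205 204 203 193 186 177 110 147 174 175 168 170 172 169 168 171
342 176 174 173 174 171 171 172 170 171 160 160 172 173 174 174 178 180 186 168 170 170 167 168 170 171 169 168 169
344 170 171 172 175 172 171 173 172 167 164 173 174 174 166 166 167 170 170 173 171 170 172 165 165 166 169 167 155
clock 16.7 pos [0.5968 0.2453 0.0815] turn [-0.  -0.1  0. ] dist [ 0.2 -0.3  0. ] F [ 0.6 -1.2 -0.5] w 0.0172 q [0.39 0.6  0.22 1.2  0.   2.03]
[-0.3, 0.2, -0.0, -0.0, -0.1, 0.0, 0.0]
```

The cell's near-window edges (280.0 and 290.5 at row 330, corner at row 342) match the target model (280.2, 290.4, 342.0). Last I'll check the low cells, the drawer and stillness, then hand in.

```bash
python3 - <<'E'
from h import *
shot('top','t8.png')
for t in ('low_cell_1','tall_cell','drawer_handle'):
    for r in masks_of(t,'top')[:3]: print(t,round(r['conf'],2),np.round(r['at']),r['pixels'].sum())
o=get_obs();print(o['clock'],np.round(o['eef_pos'],4),np.abs(o['joint_vel']).max(),o['grip_width'],o['tool_rot'])
a=cv2.imread('pics/t8.png').astype(int);b=cv2.imread('pics/t2.png').astype(int)
for n,(x,y) in dict(left=(373,263),right=(435,273)).items(): print(n,np.abs(a-b)[y-10:y+10,x-10:x+10].mean().round(1))
print(job_done())
E
```

```text
low_cell_1 0.65 [432. 271.] 168
low_cell_1 0.4 [372. 267.] 119
tall_cell 0.56 [195. 258.] 93
drawer_handle 0.6 [401. 269.] 6608
16.9 [0.597  0.2454 0.0817] 0.001342380440506762 0.017010403247808 [ 7.31748942e-01  6.81573535e-01  6.68173304e-04 -7.45630490e-04]
left 9.0
right 10.1
the job is handed in; nothing more can be done
None
```

The job is handed in at 16.9 s: the arm is holding the tall cell still, in the air, at the middle of the beam. No verdict was reported, so these are my own checks.

**What I did:** I pinched the drawer's bar handle from above and pulled it to the stop. I then gripped the tall cell, which was in the middle pocket, by its frosted faces. I lifted it clear and held it between the lamp and the sensor with its windows facing along the beam.

**Last checks:**
- **Drawer:** it reached the stop, with about 107 mm of travel measured at the tool (about 109 mm allowing for tool tilt). The pull force rose to about 16 N at the end.
- **Alignment:** in the side camera the near window's edges were within about 0.5 px (1 mm) of the target outline. The sensor opening agreed with my bench fit to under 1 px.
- **Hold:** the tool was upright to about 0.1°, joint speeds were almost zero and the grip was steady at 17 mm.
- **Low cells:** both were still seen in their pockets from above.

**What disagreed or was left unmeasured:**
- **Tool height:** the fingers looked about 22–28 mm higher in the pictures than the reported tool height. I went by the pictures and by feeling for contact.
- **Drawer travel:** it is a little short of the stated 110 mm, perhaps because closing on the handle moved the drawer slightly before the pull.
- **Position along the beam:** it comes mainly from the arm's own reading, because the gripper hid most of the cell from the top camera. The height depends partly on it: 3 mm off along the beam would mean about 1.6 mm off in height.

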